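# Put the tall lens tubes away in the divided crate

## Robot

A 7-joint arm with a two-finger parallel gripper is mounted at the origin on the work surface. World frame = base frame: x ahead of the robot, y to its left, z up, the work surface at z = 0. Lengths are in m, angles in degrees, forces in N, time in s.
With the tool pointing down it reaches from about 0.425 to 0.875 m from the base axis. Payload 4.7 kg.
Tool frame: the origin (TCP) lies midway between the tips of the shut fingers; the grasp point (between the pads) lies 19 mm behind it; z points along the fingers, x is the direction in which the jaws open and shut, and the axes are right-handed (so a half turn about z gives the same grasp; the last joint's range is limited). The gripper opens to 87 mm and grips with 3 to 60 N. Pads are 19 mm wide; open, the fingers measure 117 mm over their backs; the gripper's body (75 mm by 190 mm) begins 51 mm behind the grasp point.
Start: joints at [74.089, 18.392, -4.016, 83.108, 1.295, 78.541, -3.26], TCP at [0.187, -0.623, 0.223] pointing down, gripper open.
Joint ranges: [-163.93, 163.93], [-17.29, 119.83], [-79.2, 71.16], [3.27, 140.29], [-89.18, 269.18], [5.43, 117.66], [-154.24, 154.24]. Speed limits (degrees/s): [147.25, 147.25, 180, 180, 180, 180, 180].

## Interface

Orientations are given as [roll, pitch, yaw] about the fixed x, y, z axes, in that order (R = Rz(yaw) Ry(pitch) Rx(roll)).
In Python, from cell import env gives the robot as it stands.
- The arm moves only by the tool carry_out, never from a script. Its argument "plan" is a list of rows, each an object with "grip": the closure, from 0 (fully open) to 1 (shut); "dp": the shift along the tool's x, y, z in m, a list of three; "rotation": the turn, a rotation vector about the tool's x, y, z in degrees, a list of three. In form: [{"grip": grip, "dp": [dx, dy, dz], "rotation": [wx, wy, wz]}, ...]. A call has 1 to 8 rows; each row shifts and turns the pose as measured when the row begins, along the tool's axes as they then stand; what a row does not reach is not made up. A row lasts 1/12 s, in which the tool goes at most 41.7 mm and 7.16 degrees, less where a joint would pass 70% of its speed; a pose out of reach is approached as far as the arm can. A call is refused whole if a number of a shift passes 0.0417 or a number of a turn 7.16, either way. A call with a gripper value outside its range is refused whole. The fingers move at their own pace and stop on an object; "force" is the grip in N (left out, the last holds). Time passes only in rows, so rows that do not move let the fingers close. It gives the time, the measured TCP pose, the force and the opening at its end, in the units of the state.
- env.get_obs(): the state, without advancing time (a new reading comes with each control period).
- env.read_camera(name): name is "scene" or "top" or "wrist"; returns the picture (400x640x3 uint8, red, green, blue); there is no depth.
- env.camera_params(name): a dict with "fx", "fy", "cx", "cy" (pixels), "R" (3x3) and "t" (3): a world point X has camera coordinates R X + t. Camera axes: x right, y down, z forward; pixel columns grow to the right and rows downward; lengths in m; the calibration is good to about 2 mm. A picture is of the moment at which its call begins: read the wrist's pose just before it. camera_params takes no time and is no camera call; for the wrist camera it gives the pose at the moment of the call.
- env.sign_off(): hands the job in, once; it reports no verdict.
The state is a dict: "time_s": time; "qpos": joint angles; "joint_velocities": joint speeds; "effort": joint torques, N m; "tool_pos": TCP position; "tool_rot": TCP orientation; "force": force on the tool from outside, world axes, zero at the start; "wrist_torque": the same for the moment, N m; "grip_width": finger opening in m.
Only numpy, scipy, OpenCV 4.12 (cv2) and the standard library are available. Lean on these libraries where they do the work, as an engineer would, in place of code of your own. Each camera call takes 0.05 s, during which the arm holds its last target. There are 200 camera calls.

## Task

Put the two tall lens tubes away in the white divided crate, each standing upright in an empty cell of its own. Keep them upright on the way and set them down rather than dropping them, and leave the short tube that is already stored in the crate in its cell.

Things in the scene. Friction and masses are not known exactly. Their poses are not given: they have to be found in the camera images.
- tube_a_mid (a point): Middle (on the axis, 40 mm up) of one of two like tall lens tubes, 80 mm high, 0.2 to 0.42 kg: aluminium barrel 50 mm in diameter from 0 to 54 mm, above it a dark neck 30 mm in diameter with a lens in its end; z along its axis. It starts standing on the bench (z = 0). At least 100 mm away (centres) stand unwanted things: a short neckless tube (24 mm high) and a thin 70 mm high post on a 60 mm square base.
- tube_b_mid (a point): Middle (on the axis, 40 mm up) of one of two like tall lens tubes, 80 mm high, 0.2 to 0.42 kg: aluminium barrel 50 mm in diameter from 0 to 54 mm, above it a dark neck 30 mm in diameter with a lens in its end; z along its axis. It starts standing on the bench (z = 0). At least 100 mm away (centres) stand unwanted things: a short neckless tube (24 mm high) and a thin 70 mm high post on a 60 mm square base.
- crate: White open crate fixed to the bench, 167 x 167 mm outside, 22 mm high; walls, dividers and floor 5 mm thick. One divider along x and one along y make four square cells 76 mm wide inside, centred at x = +-40.5 mm, y = +-40.5 mm in its frame. Origin: centre of its underside, at bench height; z up, x and y parallel to the walls; any yaw.
- stored_short_mid (a point): Middle (12 mm above its underside) of a short neckless lens tube, 50 mm diameter, 24 mm high, 0.12 kg, stored upright on the floor of one of the four cells, near the cell centre. It occupies that cell and stays there; its top is 7 mm above the walls.
Mind the look-alikes: they are no part of the job. What is shaped like the part that bears tube_b_mid but purple or turquoise is not meant.

How it is judged:
By the outcome, as a careful person would: the job done as asked, in the order asked, and still so for the second after the job is handed in, with the robot touching nothing.
It also fails if it takes over 54 s, if anything falls off the work surface, if the arm or the gripper's body presses on something with over 40 N, if the wrist force passes 120 N, or if a joint passes its speed limit or range.

## Working session

There is one attempt and no reset: what is moved stays moved. The work goes in short steps, Python scripts to look and compute and a tool call to move; the robot and the scene stay as the last step left them, time stands still between calls to the robot, and variables do not carry over. Pictures are saved under pics/ and viewed, about 8 in all and at most 12, crops included, and the job is handed in when it is done.

Besides the shell and the picture viewer there is one more tool, called after "Request:" as name(argument=value, ...) on one line, values as JSON. carry_out: Moves the arm, as the interface text tells. Its arguments: {"type":"object","properties":{"plan":{"type":"array","items":{"type":"object","properties":{"grip":{"type":"number"},"dp":{"type":"array","items":{"type":"number"}},"rotation":{"type":"array","items":{"type":"number"}}}}},"force":{"type":"number"}},"required":["plan"]}

```bash
mkdir -p pics; python3 - <<'E'
from cell import env
import cv2
for n in("top","scene"):
    cv2.imwrite(f"pics/{n}0.png",env.read_camera(n)[:,:,::-1])
    p=env.camera_params(n);print(n,p)
print(env.get_obs())
E
```

```text
top {'fx': 372.4488989411072, 'fy': 372.4488989411072, 'cx': 322.0873004562423, 'cy': 199.41323758355193, 'R': array([[-0.17866928, -0.98390434,  0.00308964],
       [-0.95947107,  0.17353515, -0.22203788],
       [ 0.21792787, -0.04263577, -0.97503314]]), 't': array([0.09738396, 0.57451461, 0.64751388])}
scene {'fx': 420.351992804011, 'fy': 420.351992804011, 'cx': 319.69779357129215, 'cy': 196.34979662126966, 'R': array([[ 0.16248094,  0.98664552,  0.01142609],
       [ 0.53154233, -0.07776664, -0.84345427],
       [-0.83130181,  0.1431187 , -0.53707946]]), 't': array([-0.11689786, -0.24702553,  1.3611171 ])}
{'time_s': 0.1, 'qpos': array([74.08874534, 18.43429537, -4.01799686, 83.16639278,  1.2959529 ,
       78.54154713, -3.25952274]), 'joint_velocities': array([-0.05391623, -0.081322  , -0.11025039, -0.08916625, -0.04719634,
       -0.07203643, -0.03376005]), 'effort': array([ 2.63030834e-04, -4.92570055e+01, -4.05770503e-01, -3.13398135e+01,
       -6.42803684e-02,  3.94310360e-02,  5.32513332e-05]), 'tool_pos': array([ 0.18682458, -0.62206362,  0.22159041]), 'tool_rot': array([ 1.79994420e+02,  9.69406400e-02, -7.32761823e+01]), 'force': array([ 0.10497578, -0.34854877,  0.36549792]), 'wrist_torque': array([ 0.01316854,  0.0352808 , -0.01390727]), 'grip_width': 0.08664863361134775}
```

View pics/top0.png

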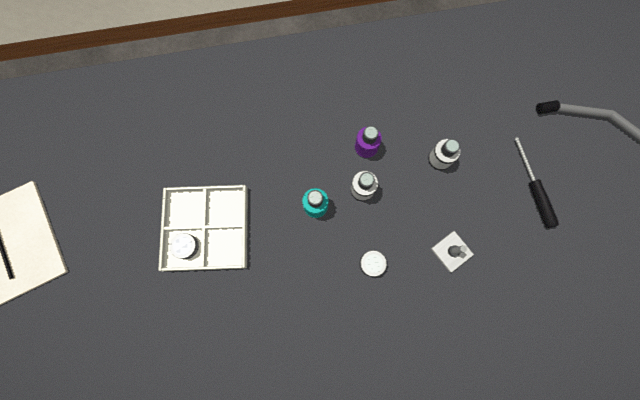

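View pics/scene0.png

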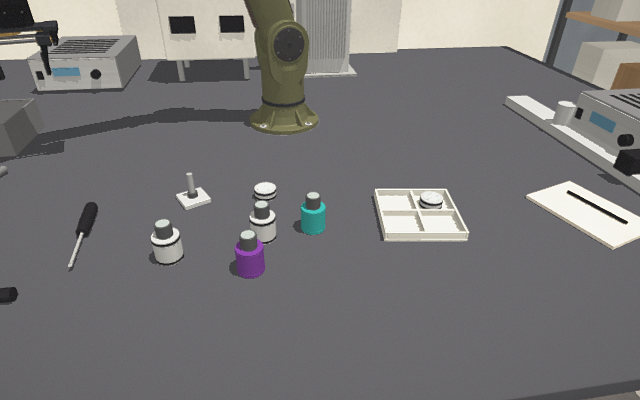

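The top view shows the two aluminium tubes with neck ends at about (367,180) and (452,147). The purple one is at (370,140) and the turquoise at (316,202). The crate is centred at about (205,228), with the stored short tube in its lower-left cell at (184,245). The scene view agrees.

```bash
cat > h.py <<'E'
import numpy as np, cv2
from cell import env
def ray(p,u,v,z):
    R,t=p["R"],np.array(p["t"]);C=-R.T@t
    d=R.T@np.array([(u-p["cx"])/p["fx"],(v-p["cy"])/p["fy"],1]);return C+d*(z-C[2])/d[2]
def proj(p,X):
    c=p["R"]@np.array(X)+p["t"];return np.array([p["fx"]*c[0]/c[2]+p["cx"],p["fy"]*c[1]/c[2]+p["cy"]])
E
python3 - <<'E'
from h import *
im=cv2.imread("pics/top0.png");p=env.camera_params("top");s=env.camera_params("scene")
print("C",-p["R"].T@p["t"])
for u,v in[(367,180.5),(452,147)]:
    X=ray(p,u,v,.08);print("neck",X.round(4),np.hypot(*X[:2]).round(3),"scene px",proj(s,X).round(1))
m=((im.min(2)>120)*255).astype('uint8');m[:, :120]=0;m[:100]=0
m=cv2.morphologyEx(m,cv2.MORPH_CLOSE,np.ones((5,5)))
for c in cv2.findContours(m,cv2.RETR_EXTERNAL,cv2.CHAIN_APPROX_NONE)[0]:
    if cv2.contourArea(c)<300: continue
    r=cv2.minAreaRect(c);print(cv2.contourArea(c),r)
    if cv2.contourArea(c)>3000:
        h=cv2.approxPolyDP(cv2.convexHull(c),8,True)[:,0];W=[ray(p,*q,.022) for q in h.astype(float)]
        W=np.array(W);print(h.tolist(),W.round(4),W.mean(0),np.linalg.norm(W-np.roll(W,1,0),axis=1))
        d=W-np.roll(W,1,0);print(np.degrees(np.arctan2(d[:,1],d[:,0])))
print("stored",ray(p,183.5,245.5,.029))
a=im[110:210,340:480];b=cv2.resize(a,None,fx=5,fy=5,interpolation=cv2.INTER_CUBIC);cv2.imwrite("pics/crop.png",b)
E
```

```text
C [0.42751834 0.02372527 0.75861062]
neck [ 0.6002 -0.0961  0.08  ] 0.608 scene px [260.6 202.6]
neck [ 0.6367 -0.2716  0.08  ] 0.692 scene px [162.5 221.6]
496.5 ((373.5, 262.5), (25.0, 25.0), 90.0)
898.5 ((452.1445007324219, 251.00205993652344), (31.793018341064453, 30.053468704223633), 51.009002685546875)
6935.0 ((201.50001525878906, 227.5), (84.01647186279297, 90.08638000488281), 87.87889862060547)
[[245, 185], [244, 267], [158, 270], [164, 187]] [[0.65   0.1412 0.022 ]
 [0.4864 0.1652 0.022 ]
 [0.5105 0.3302 0.022 ]
 [0.6752 0.3044 0.022 ]] [0.58052736 0.23525943 0.022     ] [0.1650873  0.16525949 0.16672803 0.1666117 ]
[-98.77856611 171.66352183  81.68768073  -8.9023992 ]
489.0 ((364.5, 182.5), (23.0, 25.0), 90.0)
523.0 ((444.40997314453125, 150.3699951171875), (24.0416316986084, 31.254121780395508), 81.8698959350586)
stored [0.54796368 0.27448416 0.029     ]
```

View pics/crop.png

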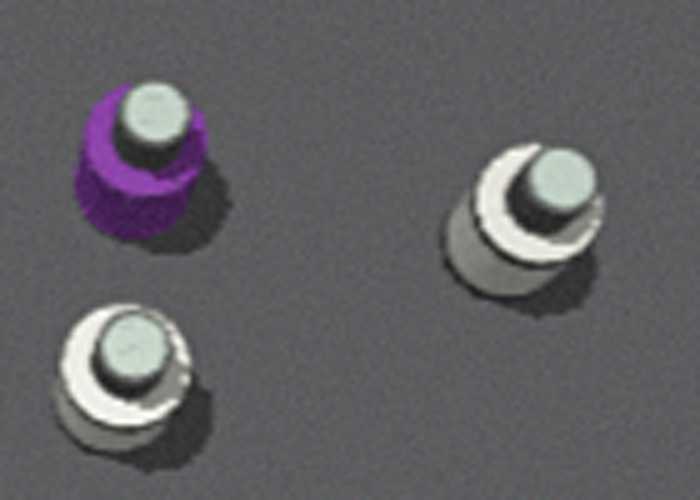

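The crop shows neck-end centres at crop (135,345), which is image (367,179), and crop (561,181), which is image (452.2,146.2). The purple one is at (371,132).

```bash
cat >> h.py <<'E'
def mv(x,y,z=None):
    o=env.get_obs();P=o["tool_pos"];R=__import__("scipy.spatial.transform",fromlist=["x"]).Rotation.from_euler("xyz",o["tool_rot"],degrees=True)
    d=R.inv().apply(np.array([x,y,P[2] if z is None else z])-P)
    print("t",o["time_s"],"pos",P.round(4),"rot",o["tool_rot"].round(2),"w",round(o["grip_width"],4),"F",o["force"].round(1),"-> tool d",d.round(4),"rows",np.ceil(abs(d).max()/.0417),np.linalg.norm(d)/.04)
E
python3 - <<'E'
from h import *
p=env.camera_params("top")
for n,u,v in[("A",367,179),("B",452.2,146.2),("pur",371,132),("tur",315.5,198)]:print(n,ray(p,u,v,.08).round(4))
B=ray(p,452.2,146.2,.08);mv(B[0],B[1],.2)
E
```

```text
A [ 0.6031 -0.0967  0.08  ]
B [ 0.6382 -0.2724  0.08  ]
pur [ 0.6949 -0.1239  0.08  ]
tur [0.5841 0.0057 0.08  ]
t 0.1 pos [ 0.1868 -0.6221  0.2216] rot [ 1.7999e+02  1.0000e-01 -7.3280e+01] w 0.0866 F [ 0.1 -0.3  0.4] -> tool d [-0.2049 -0.533   0.0219] rows 13.0 14.285502691980847
```

Request:
carry_out(plan=[{"grip": 0, "dp": [-0.0146, -0.038, 0.001], "rotation": [0, 0, 0]}, {"grip": 0, "dp": [-0.0146, -0.038, 0.001], "rotation": [0, 0, 0]}, {"grip": 0, "dp": [-0.0146, -0.038, 0.001], "rotation": [0, 0, 0]}, {"grip": 0, "dp": [-0.0146, -0.038, 0.001], "rotation": [0, 0, 0]}, {"grip": 0, "dp": [-0.0146, -0.038, 0.001], "rotation": [0, 0, 0]}, {"grip": 0, "dp": [-0.0146, -0.038, 0.001], "rotation": [0, 0, 0]}, {"grip": 0, "dp": [-0.0146, -0.038, 0.001], "rotation": [0, 0, 0]}, {"grip": 0, "dp": [-0.0146, -0.038, 0.001], "rotation": [0, 0, 0]}], force=40)

```text
time_s: 0.77
tool_pos: [0.4388, -0.4265, 0.2065]
tool_rot: [179.4, 0.3, -74.8]
force: [0.4, -0.8, 0.5]
grip_width: 0.087
```

Request:
carry_out(plan=[{"grip": 0, "dp": [-0.0146, -0.038, 0.001], "rotation": [0, 0, 0]}, {"grip": 0, "dp": [-0.0146, -0.038, 0.001], "rotation": [0, 0, 0]}, {"grip": 0, "dp": [-0.0146, -0.038, 0.001], "rotation": [0, 0, 0]}, {"grip": 0, "dp": [0, 0, 0], "rotation": [0, 0, -7]}, {"grip": 0, "dp": [0, 0, 0], "rotation": [0, 0, -7]}, {"grip": 0, "dp": [0, 0, 0], "rotation": [0, 0, -7]}, {"grip": 0, "dp": [0, 0, 0], "rotation": [0, 0, -4]}, {"grip": 0, "dp": [0, 0, 0], "rotation": [0, 0, 0]}])

```text
time_s: 1.43
tool_pos: [0.5496, -0.3339, 0.1972]
tool_rot: [180.0, 1.1, -48.4]
force: [-0.6, -0.7, 0.1]
grip_width: 0.087
```

```bash
python3 - <<'E'
from h import *
mv(.6382,-.2724,.2)
p=env.camera_params("wrist");cv2.imwrite("pics/w1.png",env.read_camera("wrist")[:,:,::-1])
print(p);print(proj(p,[.6382,-.2724,.08]))
E
```

```text
t 1.4333 pos [ 0.5496 -0.3339  0.1972] rot [179.96   1.08 -48.35] w 0.087 F [-0.6 -0.7  0.1] -> tool d [ 0.0129 -0.107  -0.0031] rows 3.0 2.6966085129198882
{'fx': 320.5199404981652, 'fy': 320.5199404981652, 'cx': 324.01578869288153, 'cy': 193.48178828219335, 'R': array([[ 0.6633289 , -0.74809285, -0.01875777],
       [-0.71253149, -0.63905978,  0.28965752],
       [-0.22867805, -0.1787727 , -0.95694653]]), 't': array([-0.60993105,  0.14895807,  0.43332057])}
[343.38791863  59.44566891]
```

View pics/w1.png

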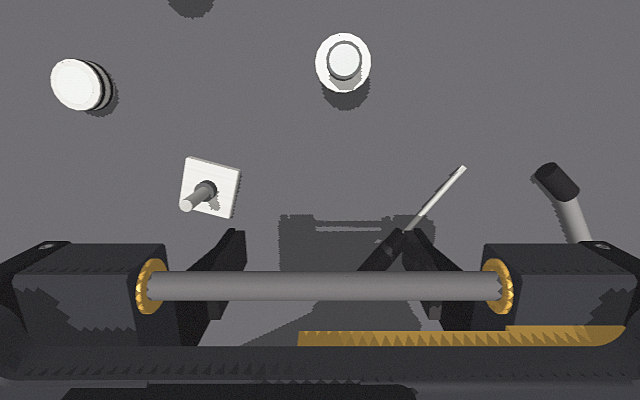

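The wrist view shows tube B's neck end at (344,60), against a predicted (343,59), so the two views agree to within 1 mm. The post at (205,190) is clear of the path.

Request:
carry_out(plan=[{"grip": 0, "dp": [0.004, -0.036, 0], "rotation": [0, 0, 0]}, {"grip": 0, "dp": [0.004, -0.036, 0], "rotation": [0, 0, 0]}, {"grip": 0, "dp": [0.004, -0.034, 0], "rotation": [0, 0, 0]}, {"grip": 0, "dp": [0, 0, 0], "rotation": [0, 0, 0]}])

```text
time_s: 1.82
tool_pos: [0.636, -0.2771, 0.195]
tool_rot: [179.7, 1.1, -49.8]
force: [-0.2, 2.2, -0.3]
grip_width: 0.0868
```

```bash
sed -i 's/^    d=R.inv/    K=type(R);print("rot",(R.inv()*K.from_euler("xyz",[180,0,-48],degrees=True)).as_rotvec(degrees=True).round(2))\n    d=R.inv/' h.py; python3 - <<'E'
from h import *
mv(.6382,-.2724,.1)
E
```

```text
rot [ 0.28  1.15 -1.8 ]
t 1.8167 pos [ 0.636  -0.2771  0.195 ] rot [179.71   1.15 -49.8 ] w 0.0868 F [-0.2  2.2 -0.3] -> tool d [-0.0003 -0.0052  0.095 ] rows 3.0 2.3779225380969904
```

Request:
carry_out(plan=[{"grip": 0, "dp": [-0.0003, -0.005, 0], "rotation": [0.3, 1.15, -1.8]}, {"grip": 0, "dp": [0, 0, 0.035], "rotation": [0, 0, 0]}, {"grip": 0, "dp": [0, 0, 0.035], "rotation": [0, 0, 0]}, {"grip": 0, "dp": [0, 0, 0.025], "rotation": [0, 0, 0]}, {"grip": 0, "dp": [0, 0, 0], "rotation": [0, 0, 0]}])

```text
time_s: 2.23
tool_pos: [0.6431, -0.2721, 0.0981]
tool_rot: [-179.8, -0.3, -48.4]
force: [-0.2, 0.4, -1.1]
grip_width: 0.087
```

```bash
python3 - <<'E'
from h import *
mv(.6382,-.2724,.026)
E
```

```text
rot [-0.18 -0.27 -0.37]
t 2.2333 pos [ 0.6431 -0.2721  0.0981] rot [-179.82   -0.27  -48.37] w 0.087 F [-0.2  0.4 -1.1] -> tool d [-0.0034  0.004   0.072 ] rows 2.0 1.8057740319110196
```

Request:
carry_out(plan=[{"grip": 0, "dp": [-0.003, 0.003, 0], "rotation": [-0.2, -0.2, 0]}, {"grip": 0, "dp": [0, 0, 0.02], "rotation": [0, 0, 0]}, {"grip": 0, "dp": [0, 0, 0.02], "rotation": [0, 0, 0]}, {"grip": 0, "dp": [0, 0, 0.015], "rotation": [0, 0, 0]}, {"grip": 0, "dp": [0, 0, 0], "rotation": [0, 0, 0]}])

```text
time_s: 2.65
tool_pos: [0.6397, -0.2753, 0.0476]
tool_rot: [-180.0, -0.4, -48.9]
force: [-0.5, 0.0, -0.4]
grip_width: 0.087
```

```bash
python3 - <<'E'
from h import *
mv(.6382,-.2724,.026)
E
```

```text
rot [-0.02 -0.38 -0.87]
t 2.65 pos [ 0.6397 -0.2753  0.0476] rot [-179.98   -0.38  -48.87] w 0.087 F [-0.5  0.  -0.4] -> tool d [-0.0033 -0.0008  0.0216] rows 1.0 0.546990900136523
```

Request:
carry_out(plan=[{"grip": 0, "dp": [-0.003, 0, 0.012], "rotation": [0, -0.4, -0.8]}, {"grip": 0, "dp": [0, 0, 0.009], "rotation": [0, 0, 0]}, {"grip": 0, "dp": [0, 0, 0], "rotation": [0, 0, 0]}, {"grip": 0.35, "dp": [0, 0, 0], "rotation": [0, 0, 0]}, {"grip": 0.35, "dp": [0, 0, 0], "rotation": [0, 0, 0]}, {"grip": 0.35, "dp": [0, 0, 0], "rotation": [0, 0, 0]}], force=30)

```text
time_s: 3.15
tool_pos: [0.6403, -0.2748, 0.0304]
tool_rot: [-179.8, -0.3, -48.1]
force: [0.5, 0.1, 0.2]
grip_width: 0.0743
```

Request:
carry_out(plan=[{"grip": 1, "dp": [0, 0, 0], "rotation": [0, 0, 0]}, {"grip": 1, "dp": [0, 0, 0], "rotation": [0, 0, 0]}, {"grip": 1, "dp": [0, 0, 0], "rotation": [0, 0, 0]}, {"grip": 1, "dp": [0, 0, 0], "rotation": [0, 0, 0]}, {"grip": 1, "dp": [0, 0, 0], "rotation": [0, 0, 0]}])

```text
time_s: 3.57
tool_pos: [0.6411, -0.2746, 0.032]
tool_rot: [-179.8, -0.4, -48.1]
force: [-0.2, -0.1, -1.1]
grip_width: 0.0495
```

```bash
python3 - <<'E'
from h import *
mv(.6382,-.2724,.026)
E
```

```text
rot [-0.21 -0.39 -0.1 ]
t 3.5667 pos [ 0.6411 -0.2746  0.032 ] rot [-179.78   -0.39  -48.1 ] w 0.0495 F [-0.2 -0.1 -1.1] -> tool d [-0.0036  0.0007  0.006 ] rows 1.0 0.1752331152469988
```

Request:
carry_out(plan=[{"grip": 1, "dp": [0, 0, 0], "rotation": [0, 0, 0]}, {"grip": 1, "dp": [0, 0, -0.01], "rotation": [0, 0, 0]}, {"grip": 1, "dp": [0, 0, -0.02], "rotation": [0, 0, 0]}, {"grip": 1, "dp": [0, 0, -0.03], "rotation": [0, 0, 0]}, {"grip": 1, "dp": [0, 0, -0.035], "rotation": [0, 0, 0]}, {"grip": 1, "dp": [0, 0, -0.035], "rotation": [0, 0, 0]}, {"grip": 1, "dp": [0, 0, -0.02], "rotation": [0, 0, 0]}, {"grip": 1, "dp": [0, 0, 0], "rotation": [0, 0, 0]}], force=45)

```text
time_s: 4.23
tool_pos: [0.6354, -0.2729, 0.1837]
tool_rot: [179.9, 0.4, -48.1]
force: [0.7, -0.4, -2.3]
grip_width: 0.0492
```

```bash
python3 - <<'E'
from h import *
# crate: refine centre from floors/walls; cells
a=np.radians(-8.6);e1=np.array([np.cos(a),np.sin(a)]);e2=np.array([-e1[1],e1[0]]);c=np.array([.5805,.2353])
for s in((1,1),(1,-1),(-1,-1),(-1,1)):print(s,(c+.0405*(s[0]*e1+s[1]*e2)).round(4))
x=c+.0405*(e1+e2);mv(*x,.19)
im=env.read_camera("top")[:,:,::-1]; cv2.imwrite("pics/t2.png",cv2.resize(im[170:285,140:265],None,fx=5,fy=5,interpolation=cv2.INTER_CUBIC))
E
```

```text
(1, 1) [0.6266 0.2693]
(1, -1) [0.6145 0.1892]
(-1, -1) [0.5344 0.2013]
(-1, 1) [0.5465 0.2814]
rot [ 0.13  0.35 -0.07]
t 4.2333 pos [ 0.6354 -0.2729  0.1837] rot [179.87   0.35 -48.07] w 0.0492 F [ 0.7 -0.4 -2.3] -> tool d [-0.4093 -0.3558 -0.0046] rows 10.0 13.557896198023583
```

View pics/t2.png

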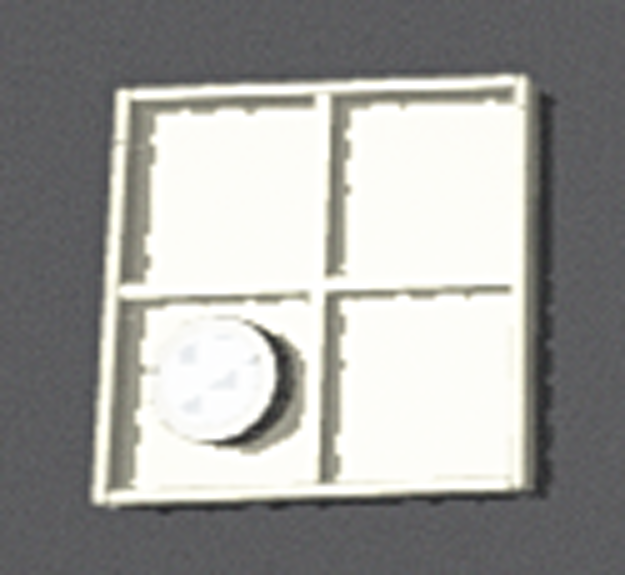

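The crate's top corners in the crop are (117,88), (528,75), (528,490) and (95,503), and the dividers cross at (319,290). The stored tube is in the lower-left cell and the other three are empty.

```bash
python3 - <<'E'
from h import *
p=env.camera_params("top")
W=np.array([ray(p,140+(u+.5)/5-.5,170+(v+.5)/5-.5,.022)[:2] for u,v in[(117,88),(528,75),(528,490),(95,503),(319,290),(217,380)]])
print(W.round(4));d=np.roll(W[:4],-1,0)-W[:4];print(np.hypot(*d.T),np.degrees(np.arctan2(*d.T[::-1])),W[:4].mean(0))
E
```

```text
[[0.6751 0.3064]
 [0.6507 0.1407]
 [0.4849 0.1631]
 [0.51   0.3291]
 [0.5776 0.2345]
 [0.5491 0.2779]]
[0.16749276 0.16733509 0.1678892  0.16667823] [-98.36553968 172.33051013  81.41175776  -7.80259421] [0.58016734 0.23482692]
```

Request:
carry_out(plan=[{"grip": 1, "dp": [-0.03, -0.026, 0], "rotation": [0, 0, 0]}, {"grip": 1, "dp": [-0.03, -0.026, 0], "rotation": [0, 0, 0]}, {"grip": 1, "dp": [-0.03, -0.026, 0], "rotation": [0, 0, 0]}, {"grip": 1, "dp": [-0.03, -0.026, 0], "rotation": [0, 0, 0]}, {"grip": 1, "dp": [-0.03, -0.026, 0], "rotation": [0, 0, 0]}, {"grip": 1, "dp": [-0.03, -0.026, 0], "rotation": [0, 0, 0]}, {"grip": 1, "dp": [-0.03, -0.026, 0], "rotation": [0, 0, 0]}, {"grip": 1, "dp": [-0.03, -0.026, 0], "rotation": [0, 0, 0]}])

```text
time_s: 4.95
tool_pos: [0.6213, 0.0376, 0.1621]
tool_rot: [178.5, 1.0, -49.6]
force: [1.2, -0.4, -3.5]
grip_width: 0.0493
```

```bash
python3 - <<'E'
from h import *
mv(.6266,.2693,.19)
E
```

```text
rot [ 1.52  1.04 -1.61]
t 4.95 pos [0.6213 0.0376 0.1621] rot [178.46   1.02 -49.62] w 0.0493 F [ 1.2 -0.4 -3.5] -> tool d [-0.1735 -0.1535 -0.029 ] rows 5.0 5.837045043253892
```

Request:
carry_out(plan=[{"grip": 1, "dp": [-0.028, -0.025, -0.008], "rotation": [1.5, 1.0, -1.6]}, {"grip": 1, "dp": [-0.029, -0.026, -0.005], "rotation": [0, 0, 0]}, {"grip": 1, "dp": [-0.029, -0.026, -0.005], "rotation": [0, 0, 0]}, {"grip": 1, "dp": [-0.029, -0.026, -0.005], "rotation": [0, 0, 0]}, {"grip": 1, "dp": [-0.028, -0.025, -0.003], "rotation": [0, 0, 0]}, {"grip": 1, "dp": [-0.02, -0.018, 0], "rotation": [0, 0, 0]}, {"grip": 1, "dp": [0, 0, 0], "rotation": [0, 0, 0]}, {"grip": 1, "dp": [0, 0, 0], "rotation": [0, 0, 0]}])

```text
time_s: 5.62
tool_pos: [0.6043, 0.2783, 0.1674]
tool_rot: [178.8, 1.3, -46.9]
force: [-0.1, -1.2, -3.3]
grip_width: 0.0494
```

```bash
python3 - <<'E'
from h import *
mv(.6258,.2694,.08)
E
```

```text
rot [1.24 1.25 1.14]
t 5.6167 pos [0.6043 0.2783 0.1674] rot [178.77   1.26 -46.87] w 0.0494 F [-0.1 -1.2 -3.3] -> tool d [ 0.0231 -0.0114  0.0867] rows 3.0 2.2609921370118684
```

Request:
carry_out(plan=[{"grip": 1, "dp": [0.021, -0.01, 0], "rotation": [1.2, 1.2, 1.1]}, {"grip": 1, "dp": [0, 0, 0], "rotation": [0, 0, 0]}, {"grip": 1, "dp": [0, 0, 0.03], "rotation": [0, 0, 0]}, {"grip": 1, "dp": [0, 0, 0.03], "rotation": [0, 0, 0]}, {"grip": 1, "dp": [0, 0, 0.02], "rotation": [0, 0, 0]}, {"grip": 1, "dp": [0, 0, 0], "rotation": [0, 0, 0]}])

```text
time_s: 6.12
tool_pos: [0.6261, 0.2599, 0.0757]
tool_rot: [179.4, -0.1, -48.4]
force: [-0.7, -1.3, -3.2]
grip_width: 0.0491
```

```bash
python3 - <<'E'
from h import *
mv(.6258,.2694,.045)
im=env.read_camera("wrist")[:,:,::-1];cv2.imwrite("pics/w3.png",im)
E
```

```text
rot [ 0.57 -0.09 -0.38]
t 6.1167 pos [0.6261 0.2599 0.0757] rot [ 1.7943e+02 -9.0000e-02 -4.8370e+01] w 0.0491 F [-0.7 -1.3 -3.2] -> tool d [-0.0073 -0.0064  0.0306] rows 1.0 0.8027428854644134
```

View pics/w3.png

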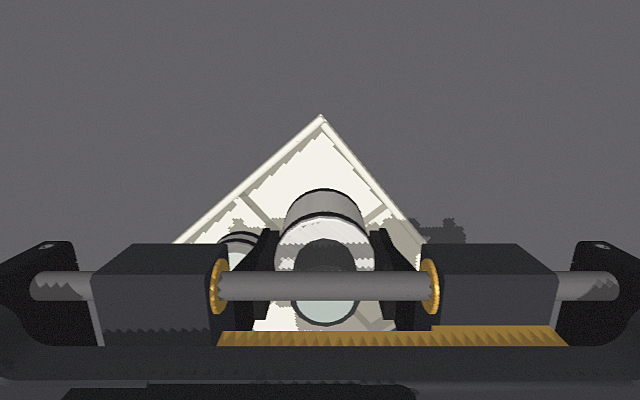

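The wrist view shows tube B upright between the fingers, over the corner cell, with the crate's corner at (321,117).

Request:
carry_out(plan=[{"grip": 1, "dp": [-0.007, -0.006, 0], "rotation": [0.6, 0, 0]}, {"grip": 1, "dp": [0, 0, 0], "rotation": [0, 0, 0]}, {"grip": 1, "dp": [0, 0, 0.012], "rotation": [0, 0, 0]}, {"grip": 1, "dp": [0, 0, 0.01], "rotation": [0, 0, 0]}, {"grip": 1, "dp": [0, 0, 0], "rotation": [0, 0, 0]}])

```text
time_s: 6.58
tool_pos: [0.6308, 0.2687, 0.0586]
tool_rot: [-179.4, -0.3, -48.6]
force: [-1.5, -0.7, -3.3]
grip_width: 0.0492
```

```bash
python3 - <<'E'
from h import *
mv(.6258,.2694,.038)
E
```

```text
rot [-0.56 -0.33 -0.64]
t 6.5833 pos [0.6308 0.2687 0.0586] rot [-179.44   -0.33  -48.64] w 0.0492 F [-1.5 -0.7 -3.3] -> tool d [-0.0039  0.0035  0.0206] rows 1.0 0.5309158552599161
```

Request:
carry_out(plan=[{"grip": 1, "dp": [-0.003, 0.003, 0.004], "rotation": [-0.5, -0.3, -0.5]}, {"grip": 1, "dp": [0, 0, 0.006], "rotation": [0, 0, 0]}, {"grip": 1, "dp": [0, 0, 0.006], "rotation": [0, 0, 0]}, {"grip": 1, "dp": [0, 0, 0], "rotation": [0, 0, 0]}])

```text
time_s: 6.92
tool_pos: [0.6265, 0.2695, 0.0417]
tool_rot: [-179.9, -0.0, -48.0]
force: [0.4, -1.0, -3.5]
grip_width: 0.0493
```

```bash
python3 - <<'E'
from h import *
mv(.6258,.2694,.037)
E
```

```text
rot [-0.08 -0.03 -0.05]
t 6.9167 pos [0.6265 0.2695 0.0417] rot [-1.7992e+02 -3.0000e-02 -4.8050e+01] w 0.0493 F [ 0.4 -1.  -3.5] -> tool d [-0.0003  0.0006  0.0047] rows 1.0 0.11950547026088437
```

Centred. Lower it in small steps until the force shows contact.

Request:
carry_out(plan=[{"grip": 1, "dp": [0, 0, 0.003], "rotation": [0, 0, 0]}, {"grip": 1, "dp": [0, 0, 0.003], "rotation": [0, 0, 0]}, {"grip": 1, "dp": [0, 0, 0], "rotation": [0, 0, 0]}])

```text
time_s: 7.17
tool_pos: [0.6269, 0.2701, 0.0375]
tool_rot: [-179.9, -0.1, -48.0]
force: [0.1, -0.6, -2.2]
grip_width: 0.0494
```

Request:
carry_out(plan=[{"grip": 1, "dp": [0, 0, 0.0015], "rotation": [0, 0, 0]}, {"grip": 1, "dp": [0, 0, 0.0015], "rotation": [0, 0, 0]}])

```text
time_s: 7.33
tool_pos: [0.6275, 0.2706, 0.037]
tool_rot: [-179.8, -0.1, -48.1]
force: [-6.3, -2.1, 9.2]
grip_width: 0.0493
```

Contact comes at z = 0.037, as predicted. Release with a modest opening, then go up.

Request:
carry_out(plan=[{"grip": 0.3, "dp": [0, 0, 0], "rotation": [0, 0, 0]}, {"grip": 0.2, "dp": [0, 0, 0], "rotation": [0, 0, 0]}, {"grip": 0.1, "dp": [0, 0, 0], "rotation": [0, 0, 0]}, {"grip": 0.1, "dp": [0, 0, 0], "rotation": [0, 0, 0]}, {"grip": 0.1, "dp": [0, 0, 0], "rotation": [0, 0, 0]}])

```text
time_s: 7.75
tool_pos: [0.6295, 0.2716, 0.0389]
tool_rot: [-179.5, -0.2, -48.1]
force: [0.4, -0.6, -0.3]
grip_width: 0.0739
```

Request:
carry_out(plan=[{"grip": 0.1, "dp": [0, 0, -0.01], "rotation": [0, 0, 0]}, {"grip": 0.1, "dp": [0, 0, -0.02], "rotation": [0, 0, 0]}, {"grip": 0, "dp": [0, 0, -0.035], "rotation": [0, 0, 0]}, {"grip": 0, "dp": [0, 0, -0.035], "rotation": [0, 0, 0]}, {"grip": 0, "dp": [0, 0, -0.03], "rotation": [0, 0, 0]}, {"grip": 0, "dp": [0, 0, -0.02], "rotation": [0, 0, 0]}, {"grip": 0, "dp": [0, 0, 0], "rotation": [0, 0, 0]}])

```text
time_s: 8.33
tool_pos: [0.6268, 0.2707, 0.1961]
tool_rot: [-179.7, -0.1, -48.0]
force: [1.4, -0.3, 0.6]
grip_width: 0.087
```

```bash
python3 - <<'E'
from h import *
mv(.6031,-.0967,.19)
E
```

```text
rot [-0.28 -0.07 -0.01]
t 8.3333 pos [0.6268 0.2707 0.1961] rot [-1.7972e+02 -7.0000e-02 -4.8010e+01] w 0.087 F [ 1.4 -0.3  0.6] -> tool d [0.2573 0.2634 0.0052] rows 7.0 9.206473770426095
```

Request:
carry_out(plan=[{"grip": 0, "dp": [0.028, 0.0287, -0.002], "rotation": [0, 0, 0]}, {"grip": 0, "dp": [0.028, 0.0287, -0.002], "rotation": [0, 0, 0]}, {"grip": 0, "dp": [0.028, 0.0287, -0.002], "rotation": [0, 0, 0]}, {"grip": 0, "dp": [0.028, 0.0287, -0.002], "rotation": [0, 0, 0]}, {"grip": 0, "dp": [0.028, 0.0287, -0.002], "rotation": [0, 0, 0]}, {"grip": 0, "dp": [0.028, 0.0287, -0.002], "rotation": [0, 0, 0]}, {"grip": 0, "dp": [0.028, 0.0287, -0.002], "rotation": [0, 0, 0]}, {"grip": 0, "dp": [0.028, 0.0287, 0], "rotation": [0, 0, 0]}])

```text
time_s: 9.0
tool_pos: [0.6051, -0.0437, 0.2085]
tool_rot: [-179.1, 0.3, -46.5]
force: [0.5, -0.1, -0.0]
grip_width: 0.0867
```

Request:
carry_out(plan=[{"grip": 0, "dp": [0, 0, 0], "rotation": [0, 0, 0]}, {"grip": 0, "dp": [0, 0, 0], "rotation": [0, 0, 0]}])

```text
time_s: 9.17
tool_pos: [0.6036, -0.0583, 0.2071]
tool_rot: [-179.5, 0.1, -47.5]
force: [0.3, 2.1, -0.6]
grip_width: 0.087
```

```bash
python3 - <<'E'
from h import *
mv(.6031,-.0967,.11)
cv2.imwrite("pics/t4.png",env.read_camera("top")[100:300,120:520,::-1].repeat(2,0).repeat(2,1))
E
```

```text
rot [-0.53  0.1   0.46]
t 9.1667 pos [ 0.6036 -0.0583  0.2071] rot [-1.7947e+02  9.0000e-02 -4.7540e+01] w 0.087 F [ 0.3  2.1 -0.6] -> tool d [0.0282 0.0272 0.0969] rows 3.0 2.6117294054394944
```

View pics/t4.png

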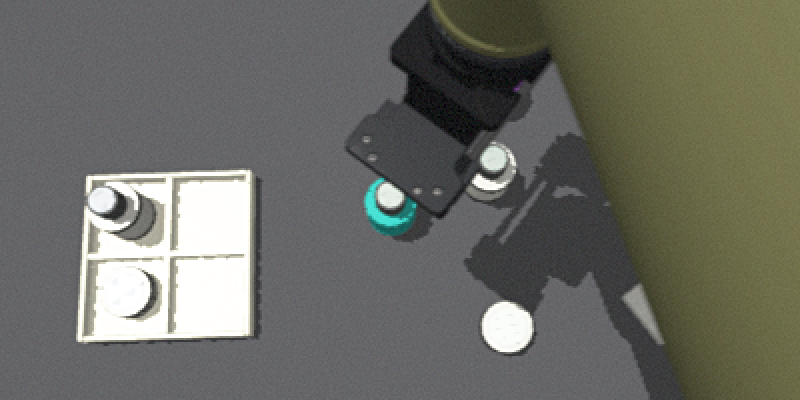

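Tube B stands upright in the top-left cell (neck at (107,200) in the crop). Tube A at (493,160) has not moved.

Request:
carry_out(plan=[{"grip": 0, "dp": [0.026, 0.025, 0], "rotation": [-0.5, 0, 0.4]}, {"grip": 0, "dp": [0, 0, 0], "rotation": [0, 0, 0]}, {"grip": 0, "dp": [0, 0, 0.03], "rotation": [0, 0, 0]}, {"grip": 0, "dp": [0, 0, 0.03], "rotation": [0, 0, 0]}, {"grip": 0, "dp": [0, 0, 0.03], "rotation": [0, 0, 0]}, {"grip": 0, "dp": [0, 0, 0], "rotation": [0, 0, 0]}])

```text
time_s: 9.72
tool_pos: [0.6052, -0.0888, 0.1153]
tool_rot: [-179.8, -0.1, -47.5]
force: [-1.6, 0.2, -0.6]
grip_width: 0.0869
```

```bash
python3 - <<'E'
from h import *
mv(.6031,-.0967,.11)
E
```

```text
rot [-0.2  -0.12  0.53]
t 9.7167 pos [ 0.6052 -0.0888  0.1153] rot [-1.798e+02 -1.200e-01 -4.747e+01] w 0.0869 F [-1.6  0.2 -0.6] -> tool d [0.0044 0.0069 0.0053] rows 1.0 0.24335954690806633
```

Request:
carry_out(plan=[{"grip": 0, "dp": [0.005, 0.007, 0], "rotation": [-0.2, 0, 0.4]}, {"grip": 0, "dp": [0, 0, 0.01], "rotation": [0, 0, 0]}, {"grip": 0, "dp": [0, 0, 0.01], "rotation": [0, 0, 0]}, {"grip": 0, "dp": [0, 0, 0], "rotation": [0, 0, 0]}])

```text
time_s: 10.05
tool_pos: [0.6053, -0.0937, 0.0969]
tool_rot: [-179.9, -0.2, -47.6]
force: [-1.3, -0.4, -0.1]
grip_width: 0.0869
```

```bash
python3 - <<'E'
from h import *
mv(.6031,-.0967,.026)
E
```

```text
rot [-0.13 -0.19  0.42]
t 10.05 pos [ 0.6053 -0.0937  0.0969] rot [-179.87   -0.19  -47.58] w 0.0869 F [-1.3 -0.4 -0.1] -> tool d [0.0005 0.0038 0.0709] rows 2.0 1.7753987889394873
```

Request:
carry_out(plan=[{"grip": 0, "dp": [0.0005, 0.004, 0.02], "rotation": [0, -0.2, 0.4]}, {"grip": 0, "dp": [0, 0, 0.02], "rotation": [0, 0, 0]}, {"grip": 0, "dp": [0, 0, 0.015], "rotation": [0, 0, 0]}, {"grip": 0, "dp": [0, 0, 0.005], "rotation": [0, 0, 0]}, {"grip": 0, "dp": [0, 0, 0], "rotation": [0, 0, 0]}])

```text
time_s: 10.47
tool_pos: [0.6084, -0.0966, 0.041]
tool_rot: [-179.5, -0.5, -48.0]
force: [-0.7, 0.1, -0.3]
grip_width: 0.0871
```

```bash
python3 - <<'E'
from h import *
mv(.6031,-.0967,.025)
E
```

```text
rot [-0.55 -0.51  0.02]
t 10.4667 pos [ 0.6084 -0.0966  0.041 ] rot [-179.45   -0.51  -47.98] w 0.0871 F [-0.7  0.1 -0.3] -> tool d [-0.0036  0.0041  0.0159] rows 1.0 0.42097785660238873
```

Request:
carry_out(plan=[{"grip": 0, "dp": [-0.0035, 0.004, 0.008], "rotation": [-0.5, -0.5, 0]}, {"grip": 0, "dp": [0, 0, 0.009], "rotation": [0, 0, 0]}, {"grip": 0.35, "dp": [0, 0, 0], "rotation": [0, 0, 0]}, {"grip": 0.35, "dp": [0, 0, 0.001], "rotation": [0, 0, 0]}, {"grip": 0.35, "dp": [0, 0, 0.001], "rotation": [0, 0, 0]}], force=30)

```text
time_s: 10.88
tool_pos: [0.6056, -0.0967, 0.0243]
tool_rot: [-179.8, -0.2, -48.0]
force: [-0.6, -0.2, -0.8]
grip_width: 0.0744
```

Request:
carry_out(plan=[{"grip": 1, "dp": [0, 0, 0.001], "rotation": [0, 0, 0]}, {"grip": 1, "dp": [0, 0, 0], "rotation": [0, 0, 0]}, {"grip": 1, "dp": [0, 0, 0], "rotation": [0, 0, 0]}, {"grip": 1, "dp": [0, 0, 0], "rotation": [0, 0, 0]}, {"grip": 1, "dp": [0, 0, 0], "rotation": [0, 0, 0]}])

```text
time_s: 11.3
tool_pos: [0.6059, -0.0963, 0.024]
tool_rot: [-179.8, -0.3, -48.0]
force: [0.7, 0.6, -0.5]
grip_width: 0.0497
```

```bash
python3 - <<'E'
from h import *
mv(.6031,-.0967,.025)
E
```

```text
rot [-0.24 -0.25  0.04]
t 11.3 pos [ 0.6059 -0.0963  0.024 ] rot [-179.76   -0.25  -47.96] w 0.0497 F [ 0.7  0.6 -0.5] -> tool d [-0.0016  0.0023 -0.001 ] rows 1.0 0.07455873497237125
```

Request:
carry_out(plan=[{"grip": 1, "dp": [0, 0, 0], "rotation": [0, 0, 0]}, {"grip": 1, "dp": [0, 0, -0.01], "rotation": [0, 0, 0]}, {"grip": 1, "dp": [0, 0, -0.02], "rotation": [0, 0, 0]}, {"grip": 1, "dp": [0, 0, -0.035], "rotation": [0, 0, 0]}, {"grip": 1, "dp": [0, 0, -0.035], "rotation": [0, 0, 0]}, {"grip": 1, "dp": [0, 0, -0.035], "rotation": [0, 0, 0]}, {"grip": 1, "dp": [0, 0, -0.02], "rotation": [0, 0, 0]}, {"grip": 1, "dp": [0, 0, 0], "rotation": [0, 0, 0]}], force=45)

```text
time_s: 11.97
tool_pos: [0.5999, -0.0962, 0.1823]
tool_rot: [179.8, 0.3, -47.9]
force: [0.4, 0.3, -2.1]
grip_width: 0.0493
```

```bash
python3 - <<'E'
from h import *
mv(.534,.2005,.18)
E
```

```text
rot [0.22 0.35 0.08]
t 11.9667 pos [ 0.5999 -0.0962  0.1823] rot [179.78   0.35 -47.92] w 0.0493 F [ 0.4  0.3 -2.1] -> tool d [-0.2643 -0.1499  0.0033] rows 7.0 7.597542094894143
```

Request:
carry_out(plan=[{"grip": 1, "dp": [-0.032, -0.018, -0.003], "rotation": [0, 0, 0]}, {"grip": 1, "dp": [-0.034, -0.019, -0.003], "rotation": [0, 0, 0]}, {"grip": 1, "dp": [-0.034, -0.019, -0.003], "rotation": [0, 0, 0]}, {"grip": 1, "dp": [-0.034, -0.019, -0.003], "rotation": [0, 0, 0]}, {"grip": 1, "dp": [-0.034, -0.019, -0.003], "rotation": [0, 0, 0]}, {"grip": 1, "dp": [-0.034, -0.019, -0.003], "rotation": [0, 0, 0]}, {"grip": 1, "dp": [-0.025, -0.015, 0], "rotation": [0, 0, 0]}, {"grip": 1, "dp": [0, 0, 0], "rotation": [0, 0, 0]}])

```text
time_s: 12.63
tool_pos: [0.5375, 0.162, 0.1926]
tool_rot: [179.3, 0.5, -48.6]
force: [-0.7, 1.3, -4.1]
grip_width: 0.0497
```

Request:
carry_out(plan=[{"grip": 1, "dp": [0, 0, 0], "rotation": [0, 0, 0]}, {"grip": 1, "dp": [0, 0, 0], "rotation": [0, 0, 0]}])

```text
time_s: 12.8
tool_pos: [0.5349, 0.1644, 0.1901]
tool_rot: [179.1, 0.6, -48.2]
force: [-0.7, 0.7, -2.9]
grip_width: 0.0489
```

```bash
python3 - <<'E'
from h import *
mv(.534,.2005,.07)
E
```

```text
rot [ 0.87  0.59 -0.21]
t 12.8 pos [0.5349 0.1644 0.1901] rot [179.12   0.59 -48.21] w 0.0489 F [-0.7  0.7 -2.9] -> tool d [-0.0263 -0.0252  0.1201] rows 3.0 3.1362609850729672
```

Request:
carry_out(plan=[{"grip": 1, "dp": [-0.025, -0.024, 0], "rotation": [0.8, 0.6, 0]}, {"grip": 1, "dp": [0, 0, 0], "rotation": [0, 0, 0]}, {"grip": 1, "dp": [0, 0, 0.03], "rotation": [0, 0, 0]}, {"grip": 1, "dp": [0, 0, 0.035], "rotation": [0, 0, 0]}, {"grip": 1, "dp": [0, 0, 0.03], "rotation": [0, 0, 0]}, {"grip": 1, "dp": [0, 0, 0.01], "rotation": [0, 0, 0]}, {"grip": 1, "dp": [0, 0, 0], "rotation": [0, 0, 0]}])

```text
time_s: 13.38
tool_pos: [0.5393, 0.1887, 0.0781]
tool_rot: [179.7, -0.2, -49.0]
force: [0.2, -0.3, -2.9]
grip_width: 0.0493
```

```bash
python3 - <<'E'
from h import *
mv(.534,.2005,.05)
E
```

```text
rot [ 0.27 -0.2  -1.02]
t 13.3833 pos [0.5393 0.1887 0.0781] rot [179.74  -0.2  -49.02] w 0.0493 F [ 0.2 -0.3 -2.9] -> tool d [-0.0124 -0.0039  0.028 ] rows 1.0 0.7721671737977013
```

Request:
carry_out(plan=[{"grip": 1, "dp": [-0.012, -0.003, 0], "rotation": [0.2, -0.2, -1]}, {"grip": 1, "dp": [0, 0, 0], "rotation": [0, 0, 0]}, {"grip": 1, "dp": [0, 0, 0.012], "rotation": [0, 0, 0]}, {"grip": 1, "dp": [0, 0, 0.012], "rotation": [0, 0, 0]}, {"grip": 1, "dp": [0, 0, 0], "rotation": [0, 0, 0]}])

```text
time_s: 13.8
tool_pos: [0.537, 0.1996, 0.0568]
tool_rot: [-179.7, -0.2, -48.2]
force: [0.1, -0.5, -3.4]
grip_width: 0.0494
```

```bash
python3 - <<'E'
from h import *
mv(.534,.2005,.029)
cv2.imwrite("pics/s5.png",cv2.resize(env.read_camera("scene")[110:280,330:510,::-1],None,fx=3,fy=3,interpolation=cv2.INTER_CUBIC))
E
```

```text
rot [-0.27 -0.18 -0.15]
t 13.8 pos [0.537  0.1996 0.0568] rot [-179.73   -0.18  -48.15] w 0.0494 F [ 0.1 -0.5 -3.4] -> tool d [-0.0028  0.0018  0.0278] rows 1.0 0.6989713402691362
```

View pics/s5.png

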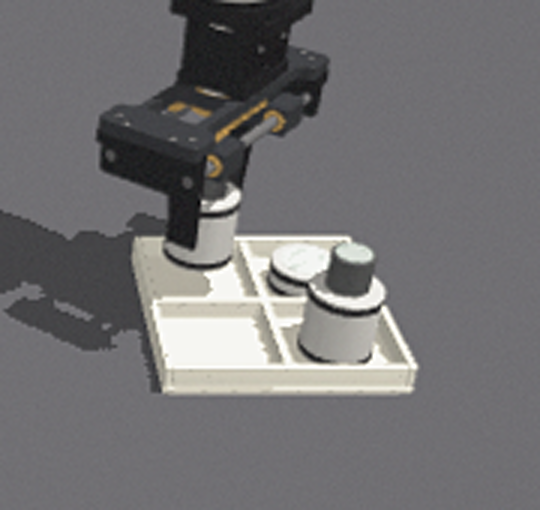

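Tube B stands well in its cell. Tube A (about (205,230) in the crop) hangs upright over the far-left cell, with the fingers clear of the stored tube.

Request:
carry_out(plan=[{"grip": 1, "dp": [-0.0025, 0.0015, 0.005], "rotation": [-0.2, -0.2, 0]}, {"grip": 1, "dp": [0, 0, 0.008], "rotation": [0, 0, 0]}, {"grip": 1, "dp": [0, 0, 0.008], "rotation": [0, 0, 0]}, {"grip": 1, "dp": [0, 0, 0], "rotation": [0, 0, 0]}])

```text
time_s: 14.18
tool_pos: [0.5357, 0.2014, 0.0362]
tool_rot: [-179.7, -0.1, -48.2]
force: [-1.1, -0.2, -4.3]
grip_width: 0.049
```

Request:
carry_out(plan=[{"grip": 1, "dp": [0, 0, 0.002], "rotation": [0, 0, 0]}, {"grip": 1, "dp": [0, 0, 0.001], "rotation": [0, 0, 0]}])

```text
time_s: 14.35
tool_pos: [0.5355, 0.2013, 0.0323]
tool_rot: [-179.8, -0.0, -48.1]
force: [-0.4, 0.1, -3.0]
grip_width: 0.049
```

Request:
carry_out(plan=[{"grip": 1, "dp": [0, 0, 0.0015], "rotation": [0, 0, 0]}, {"grip": 1, "dp": [0, 0, 0.001], "rotation": [0, 0, 0]}])

```text
time_s: 14.52
tool_pos: [0.5356, 0.2013, 0.0296]
tool_rot: [-179.8, -0.0, -48.1]
force: [0.7, -0.7, -3.4]
grip_width: 0.0491
```

Request:
carry_out(plan=[{"grip": 1, "dp": [0, 0, 0.001], "rotation": [0, 0, 0]}, {"grip": 1, "dp": [0, 0, 0.001], "rotation": [0, 0, 0]}])

```text
time_s: 14.68
tool_pos: [0.5358, 0.2014, 0.029]
tool_rot: [-179.8, -0.1, -48.2]
force: [-4.3, -1.7, 9.1]
grip_width: 0.0492
```

Contact at 0.029, as predicted. Release and retreat.

Request:
carry_out(plan=[{"grip": 0.3, "dp": [0, 0, 0], "rotation": [0, 0, 0]}, {"grip": 0.2, "dp": [0, 0, 0], "rotation": [0, 0, 0]}, {"grip": 0.1, "dp": [0, 0, 0], "rotation": [0, 0, 0]}, {"grip": 0.1, "dp": [0, 0, 0], "rotation": [0, 0, 0]}, {"grip": 0.1, "dp": [0, 0, 0], "rotation": [0, 0, 0]}])

```text
time_s: 15.1
tool_pos: [0.5388, 0.2027, 0.0317]
tool_rot: [-179.4, -0.2, -48.2]
force: [0.5, -0.5, -0.3]
grip_width: 0.0738
```

Request:
carry_out(plan=[{"grip": 0.1, "dp": [0, 0, -0.01], "rotation": [0, 0, 0]}, {"grip": 0.1, "dp": [0, 0, -0.02], "rotation": [0, 0, 0]}, {"grip": 0.1, "dp": [0, 0, -0.035], "rotation": [0, 0, 0]}, {"grip": 0.1, "dp": [0, 0, -0.035], "rotation": [0, 0, 0]}, {"grip": 0.1, "dp": [0, 0, -0.035], "rotation": [0, 0, 0]}, {"grip": 0.1, "dp": [0, 0, -0.03], "rotation": [0, 0, 0]}, {"grip": 0.1, "dp": [0, 0, -0.02], "rotation": [0, 0, 0]}, {"grip": 0.1, "dp": [0, 0, 0], "rotation": [0, 0, 0]}])

```text
time_s: 15.77
tool_pos: [0.5352, 0.2026, 0.2284]
tool_rot: [-179.5, -0.1, -48.0]
force: [1.6, 1.7, -0.2]
grip_width: 0.078
```

Request:
carry_out(plan=[{"grip": 0.1, "dp": [0.02, 0.02, 0], "rotation": [0, 0, 0]}, {"grip": 0.1, "dp": [0.025, 0.025, 0], "rotation": [0, 0, 0]}, {"grip": 0.1, "dp": [0.025, 0.025, 0], "rotation": [0, 0, 0]}, {"grip": 0.1, "dp": [0.025, 0.025, 0], "rotation": [0, 0, 0]}, {"grip": 0.1, "dp": [0.015, 0.015, 0], "rotation": [0, 0, 0]}, {"grip": 0.1, "dp": [0, 0, 0], "rotation": [0, 0, 0]}, {"grip": 0.1, "dp": [0, 0, 0], "rotation": [0, 0, 0]}])

```text
time_s: 16.35
tool_pos: [0.5262, 0.0448, 0.2302]
tool_rot: [-179.1, -0.2, -47.6]
force: [0.5, 0.8, -0.4]
grip_width: 0.0785
```

```bash
python3 - <<'E'
from h import *
t=env.read_camera("top")[100:300,100:420,::-1];s=env.read_camera("scene")[110:310,150:470,::-1]
cv2.imwrite("pics/f6.png",cv2.resize(np.hstack([t,s]),None,fx=1.25,fy=1.25,interpolation=cv2.INTER_CUBIC));mv(.5,0,.2)
E
```

```text
rot [-0.87 -0.21  0.54]
t 16.45 pos [0.5263 0.0461 0.2302] rot [-179.13   -0.22  -47.47] w 0.0787 F [-0.6 -0.3  0.1] -> tool d [0.016  0.051  0.0295] rows 2.0 1.5260065227044242
```

View pics/f6.png

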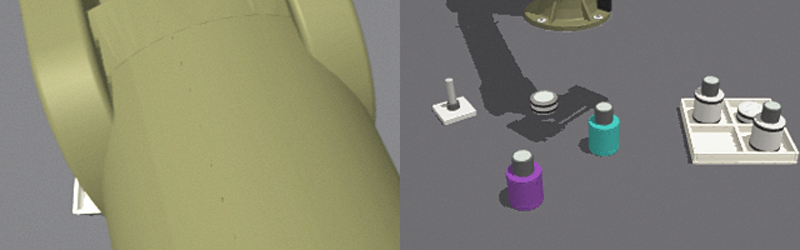

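The scene view shows both tubes upright in separate cells (at (709,100) and (768,128)). The stored tube is between them in its own cell, the look-alikes have not moved, and the arm is clear. The top view is blocked by the arm.

```bash
python3 -c "
from cell import env
env.sign_off()"
```

```text
the job is handed in; nothing more can be done
```

Both tall aluminium lens tubes now stand upright in diagonally opposite empty cells of the crate, and I handed the job in at about 16.5 s of the 54 s allowed.

- **Setting down:** I lowered each tube until it touched the floor of its cell, at the height I had predicted, with about 9 N of contact force. Then I opened the fingers and backed the arm away.
- **Final check:** The last scene view shows both tubes upright. The short tube is still in its own cell, and the purple and turquoise look-alikes, the post and the loose short tube have not moved.
- **What I couldn't check:** The arm blocked the last top view, so the final check rests on the scene camera alone. None of the checks that I could make failed or disagreed.

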